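# Stow the heavier marker tin in its drawer bay

## Task

One of the two matching closed tins holds the lead markers and is clearly the heavier. Lift the tin on the robot's left clear of the surface and feel its weight for a second, put it back where it stood, then lift the one on the robot's right the same way. Gently seat the heavier tin upright and fully down in the fitted bay of the half-open drawer, leave the lighter one standing where it was, and gently push the drawer fully shut without knocking anything over or moving the other things about.

Things in the scene. Friction and masses are not known exactly. Their poses are not given: they have to be found in the camera images.
- tin_left_mid (a point): closed sheet-steel marker tin on the work surface, 66 mm along its x, 50 mm along y, 56 mm high, flat sides and top; both tins look the same. They weigh 0.18 to 0.63 kg and differ by 0.18 kg or more; either may be the heavier; the filling has 1 mm of play. The point is the tin's centre, 28 mm above its underside, z up. The tin on the robot's left (+y).
- tin_right_mid (a point): closed sheet-steel marker tin on the work surface, 66 mm along its x, 50 mm along y, 56 mm high, flat sides and top; both tins look the same. They weigh 0.18 to 0.63 kg and differ by 0.18 kg or more; either may be the heavier; the filling has 1 mm of play. The point is the tin's centre, 28 mm above its underside, z up. The tin on the robot's right (-y).
- bay (a point): centre of the floor of the drawer's fitted bay, a pocket 72 mm (x) by 56 mm (y) between black ribs 15 mm high, 5 mm thick. x points the way the drawer shuts, z up; the tin's 66 mm goes along x, either way round. Drawer inside 178 mm wide (y), side walls 39 mm above bay floor; front panel's inner face 52 mm before the centre (-x), its top 62 mm above the bay floor, which is 16 mm above the surface.
- pull (a point): middle of the outer face of the drawer's brass bar pull, 64 mm wide (y), 14 mm high, standing 30 mm out from the drawer front, its centre 50 mm above the work surface; same axes as the bay: push along +x to shut the drawer.
- drawer (a joint): how far the drawer stands open, m: 0 is fully shut (against a hard stop), 0.16 is the most. It slides with a steady drag of about 4 N (plus 12 N per m/s) and stays where it is left.
- cabinet: low wooden cabinet fixed to the surface, 210 mm deep (x) by 220 mm wide (y) by 96 mm high, origin at the centre of its underside, x axis pointing to its back; the single drawer comes out of its front (-x) face.
- knob: loose black bakelite knob, 38 mm across, 30 mm high, origin under its centre; to be left alone
- insulator: loose white ceramic insulator, 44 mm across, 54 mm high, origin under its centre; to be left alone
- spacer: loose navy cassette spacer, flat block 100 x 70 x 14 mm, origin under its centre; to be left alone
- wedge: loose aluminium step wedge, 70 x 32 mm, 30 mm high, origin under its centre; to be left alone
- tape: loose ring of paper tape, 76 mm across, 19 mm high, origin under its centre; to be left alone
Not all that is in view belongs to the job. Leave any green or orange look-alike of the part that bears tin_right_mid alone.

How it is judged:
By the outcome, as a careful person would: the job done as asked, in the order asked, and still so for the second after the job is handed in, with the robot touching nothing.
It also fails if it takes over 72 s, if anything falls off the work surface, if the arm or the gripper's body presses on something with over 40 N, if the wrist force passes 120 N, or if a joint passes its speed limit or range.

## Robot

A 7-joint arm with a two-finger parallel gripper is mounted at the origin on the work surface. World frame = base frame: x ahead of the robot, y to its left, z up, the work surface at z = 0. Lengths are in m, angles in degrees, forces in N, time in s.
With the tool pointing down it reaches from about 0.4 to 0.85 m from the base axis. Payload 4.4 kg.
Tool frame: the origin (TCP) lies midway between the tips of the shut fingers; the grasp point (between the pads) lies robot.grasp_offset behind it (robot.grasp_offset is the distance from the TCP to the grasp point, in m); z points along the fingers, y is the line along which they close (so a half turn about z gives the same grasp; the last joint's range is limited). The gripper opens to 94 mm and grips with 3 to 60 N. Pads are 16 mm wide; open, the fingers measure 119 mm over their backs; the gripper's body (75 mm by 177 mm) begins 78 mm behind the grasp point.
Start: joints at [69.339, 36.005, 2.206, 86.941, -1.547, 57.084, -1.146], TCP at [0.189, -0.622, 0.205] pointing down, gripper open.
Joint ranges: [-175.42, 175.42], [-21.48, 121.26], [-71.46, 75.88], [10.55, 141.38], [-63.04, 243.04], [13.31, 113.54], [-168.57, 168.57]. Speed limits (degrees/s): [147.25, 147.25, 180, 180, 180, 180, 180].

## Interface

Orientations are given as a 3x3 rotation matrix whose columns are the frame's x, y, z axes.
In Python, from workcell import robot gives the robot as it stands.
- The arm moves only by the tool servo_tool, never from a script. Its argument "commands" is a list that holds one entry, the list of rows, each a list of 7 numbers: the turn, a rotation vector about the tool's x, y, z in degrees, then the shift along the tool's x, y, z in cm, then the closure, from -1 (fully open) to 1 (shut), so that 0 is half open. A call has 1 to 5 rows; each row shifts and turns the commanded pose from where the row before left it, along the tool's axes as they then stand; what a row does not reach is not made up. A row lasts 1/8 s, in which the tool goes at most 62.5 mm and 10.7 degrees, less where a joint would pass 70% of its speed; a pose out of reach is approached as far as the arm can. A call with a gripper value outside its range is refused whole. The fingers move at their own pace and stop on an object; the grip force is fixed at half the most. Time passes only in rows, so rows that do not move let the fingers close. It gives the time, the measured TCP pose, the force, the opening and the grip force at its end, in the units of the state.
- robot.get_obs(): the state, without advancing time (a new reading comes with each control period).
- robot.snapshot(name): name is "side" or "top"; returns a dict with "frame" (400x640x3 uint8, red, green, blue), "range_z" (400x640 float32, m along the optical axis (not along the pixel's ray), 0 where there is no reading), "fx", "fy", "cx", "cy" (pixels), "distortion" ([k1, k2, p1, p2, k3] as OpenCV has them; the pictures are not rectified), "pose" (4x4, takes a point from camera to world coordinates). Camera axes: x right, y up, looking along -z (the intrinsics and any distortion apply to the point x, -y, -z); pixel columns grow to the right and rows downward; lengths in m; the calibration is good to about 2 mm. A picture is of the moment at which its call begins.
- robot.close_job(): hands the job in; it is judged then, once.
The state is a dict: "time": time; "joints": joint angles; "joint_vel": joint speeds; "tau": joint torques, N m; "tcp_pos": TCP position; "tcp_rot": TCP orientation; "contact_force": force on the tool from outside, world axes, zero at the start; "ft_torque": the same for the moment, N m; "width": opening from 0.0 (shut) to 1.0 (fully open); "grip_force": force on a finger pad.
Only numpy, scipy, OpenCV 4.12 (cv2) and the standard library are available. Lean on these libraries where they do the work, as an engineer would, in place of code of your own. Each camera call takes 0.05 s, during which the arm holds its last target. There are 200 camera calls.

## Working session

There is one attempt and no reset: what is moved stays moved. The work goes in short steps, Python scripts to look and compute and a tool call to move; the robot and the scene stay as the last step left them, time stands still between calls to the robot, and variables do not carry over. Pictures are saved under pics/ and viewed, at most 10 in all, crops included, and the job is handed in when it is done.

Besides the shell and the picture viewer there is one more tool, called after "Emit:" by a JSON object that holds its "name" and its "arguments". servo_tool: Moves the arm, as the interface text tells. Its arguments: {"type":"object","properties":{"commands":{"type":"array","items":{"type":"array","items":{"type":"array","items":{"type":"number"}}}}},"required":["commands"]}

```bash
mkdir -p pics
cat > h.py <<'E'
import numpy as np, cv2
from workcell import robot
def snap(n):
    s=robot.snapshot(n); np.savez('%s.npz'%n,**s); return s
def load(n): return np.load('%s.npz'%n)
def world(s,u,v,z=None):
    K=np.array([[s['fx'],0,s['cx']],[0,s['fy'],s['cy']],[0,0,1.]])
    p=cv2.undistortPoints(np.array([[[u,v]]],float),K,np.array(s['distortion'],float))[0,0]
    P=s['pose']; d=P[:3,:3]@np.array([p[0],-p[1],-1]); o=P[:3,3]
    t=s['range_z'][int(round(v)),int(round(u))] if z is None else (z-o[2])/d[2]
    return o+t*d
def heightmap(s):
    K=np.array([[s['fx'],0,s['cx']],[0,s['fy'],s['cy']],[0,0,1.]])
    v,u=np.mgrid[:400,:640]
    p=cv2.undistortPoints(np.stack([u.ravel(),v.ravel()],1)[:,None].astype(float),K,np.array(s['distortion'],float))[:,0]
    r=s['range_z'].ravel()[:,None]
    c=np.c_[p[:,0],-p[:,1],-np.ones(len(p))]*r
    w=c@s['pose'][:3,:3].T+s['pose'][:3,3]; w[r[:,0]==0]=np.nan
    return w.reshape(400,640,3)
E
python3 - <<'E'
from h import *
for n in ('top','side'):
    s=snap(n); cv2.imwrite(f'pics/{n}0.png',s['frame'][:,:,::-1]); print(n,s['fx'],s['pose'].round(3).tolist())
o=robot.get_obs(); print(o['time'],o['tcp_pos'],np.round(o['tcp_rot'],3).tolist(),o['width'],o['contact_force'],robot.grasp_offset)
E
```

```text
top 383.71405756182384 [[-0.016, 0.998, -0.062, 0.506], [-1.0, -0.017, -0.014, 0.007], [-0.015, 0.062, 0.998, 1.058], [0.0, 0.0, 0.0, 1.0]]
side 395.8524418332735 [[-0.801, 0.431, -0.416, 0.016], [-0.599, -0.587, 0.545, 0.731], [-0.009, 0.685, 0.728, 1.009], [0.0, 0.0, 0.0, 1.0]]
0.1 [ 0.18870216 -0.62141421  0.20465689] [[0.957, 0.291, -0.001], [0.291, -0.957, 0.002], [-0.0, -0.002, -1.0]] 1.0036708826108482 [-0.03562508  0.29177575  0.12119638] 0.0188
```

View pics/top0.png

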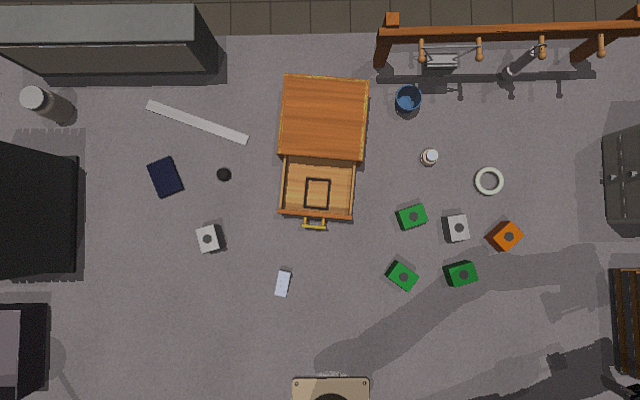

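View pics/side0.png

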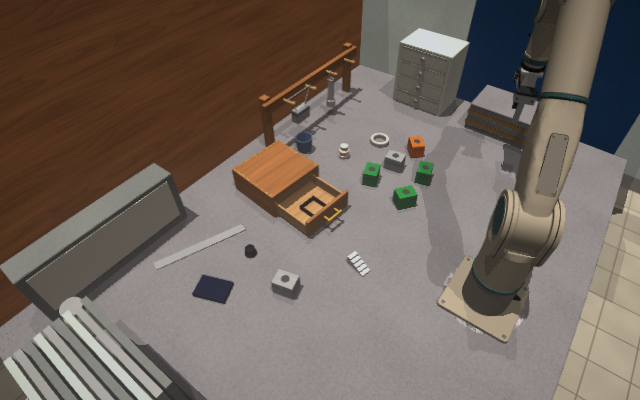

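The top view shows the grey left tin at (208,239), the grey right tin at (457,228) among green and orange decoys, the bay at (317,193) and the pull at (314,224). The side view agrees: tins at (286,282) and (395,160).

Run:
```python
from h import *
T=load('top'); S=load('side')
T={k:T[k] for k in T}; S={k:S[k] for k in S}
wt=heightmap(T); ws=heightmap(S)
def rect(w,c,zlo,zhi,r,fr=None):
    m=(np.hypot(w[...,0]-c[0],w[...,1]-c[1])<r)&(w[...,2]>zlo)&(w[...,2]<zhi)
    p=w[m]; 
    if len(p)<5: return None
    R=cv2.minAreaRect((p[:,:2]*1000).astype(np.float32)); return len(p),np.round(R[0],1),np.round(R[1],1),round(R[2],1),np.median(p[:,2]).round(4)
for n,pt,ps in (('L',(208,239),(286,282)),('R',(457,228),(395,160))):
    c=world(T,*pt); print(n,c.round(4),world(S,*ps).round(4))
    print(rect(wt,c,.045,.075,.055)); print(rect(ws,c,.045,.075,.055))
for nm,uv in dict(bay=(317,193),pull=(314,224),g1=(412,216),g2=(462,273),g3=(403,276),o=(508,236),wedge=(283,284),ins=(430,157),panelL=(278,213),panelR=(352,217),cabFL=(279,153),cabFR=(362,160),cabBL=(285,75),cabBR=(369,81)).items(): print(nm,world(T,*uv).round(3))
s=T['frame']
a=cv2.resize(s[145:240,265:375],None,fx=7,fy=6,interpolation=cv2.INTER_CUBIC); cv2.imwrite('pics/c1.png',a[:,:,::-1])
a=np.hstack([cv2.resize(s[q:q+40,p:p+40],(390,390),interpolation=cv2.INTER_CUBIC) for p,q in ((190,220),(438,208))]); cv2.imwrite('pics/c2.png',a[:,:,::-1])
```

```text
L [0.476  0.3114 0.0611] [0.465  0.3227 0.0576]
(530, array([475.9, 315.5]), array([65.7, 53.1]), 14.7, np.float64(0.0567))
(391, array([474.1, 315.1]), array([66.5, 51.4]), 15.9, np.float64(0.0556))
R [ 0.4942 -0.3335  0.056 ] [ 0.4829 -0.3175  0.0527]
(522, array([ 495. , -337.1]), array([65.6, 51.3]), 8.4, np.float64(0.0564))
(197, array([ 494.7, -335.5]), array([66.2, 57.4]), 6.7, np.float64(0.0561))
bay [0.595 0.028 0.017]
pull [0.511 0.037 0.004]
g1 [ 0.527 -0.218  0.058]
g2 [ 0.379 -0.341  0.059]
g3 [ 0.373 -0.191  0.056]
o [ 0.472 -0.46   0.061]
wedge [0.351 0.123 0.016]
ins [0.506 0.007 1.058]
panelL [0.542 0.136 0.005]
panelR [ 0.527 -0.062  0.075]
cabFL [0.692 0.121 0.093]
cabFR [ 0.669 -0.089  0.096]
cabBL [0.892 0.103 0.097]
cabBR [ 0.872 -0.111  0.096]
```

View pics/c1.png

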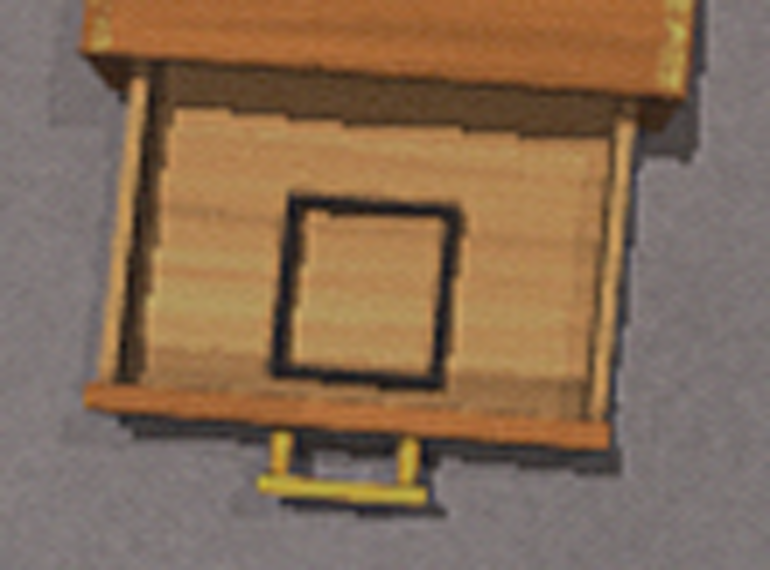

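View pics/c2.png

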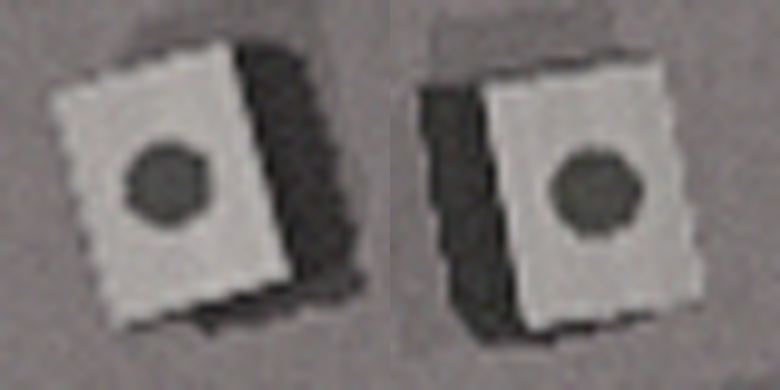

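The c1 crop shows the bay's black rib ring, outer corners at about (290,192), (462,207), (442,388), (270,375) in crop pixels. The pull bar's outer face runs from (258,492) to (426,503). The c2 crop shows both tin tops with clear corners.

Run:
```python
from h import *
T=load('top'); T={k:T[k] for k in T}
S=load('side'); S={k:S[k] for k in S}
def quad(pts,o,sx,sy,z):
    P=np.array([world(T,o[0]+(x+.5)/sx-.5,o[1]+(y+.5)/sy-.5,z)[:2] for x,y in pts])*1000
    c=P.mean(0); d=(P[0]-P[3]+P[1]-P[2])/2; e=(P[0]-P[1]+P[3]-P[2])/2
    print(c.round(1),'len',np.linalg.norm(d).round(1),np.linalg.norm(e).round(1),'yaw',np.degrees(np.arctan2(d[1],d[0])).round(1),np.degrees(np.arctan2(-e[0],e[1])).round(1))
quad([(50,95),(228,42),(292,275),(112,328)],(190,220),9.75,9.75,.056)
quad([(95,82),(272,62),(313,300),(135,330)],(438,208),9.75,9.75,.056)
quad([(290,192),(462,207),(442,388),(270,375)],(265,145),7,6,.031)
w=heightmap(T); W=heightmap(S)
for a in (w,W):
    m=(a[...,2]>.09)&(a[...,2]<.102)&(a[...,0]>.62)&(a[...,0]<.95)&(abs(a[...,1])<.16)
    R=cv2.minAreaRect((a[m][:,:2]*1000).astype(np.float32));print('cab',R, np.median(a[m][:,2]))
    m=(a[...,2]>.068)&(a[...,2]<.086)&(a[...,0]>.48)&(a[...,0]<.62)&(abs(a[...,1]-.03)<.16)
    R=cv2.minAreaRect((a[m][:,:2]*1000).astype(np.float32));print('panel',R,m.sum())
    m=(a[...,2]>.012)&(a[...,2]<.022)&(np.hypot(a[...,0]-.6,a[...,1]-.028)<.02); print('floor',np.median(a[m][:,2]),m.sum())
# pull outer edge at z~.057
for x,y in ((258,492),(426,503)): print('pull',(world(T,265+x/7,145+y/6,.057)*1000).round(1))
```

```text
[477.2 315.5] len 64.6 49.7 yaw 15.3 15.5
[ 495.8 -337.3] len 64.9 47.2 yaw 7.2 7.2
[593.5  27.8] len 82.1 66.3 yaw -6.3 -6.4
cab ((818.9664916992188, -14.810775756835938), (257.681640625, 283.5555725097656), 83.79823303222656) 0.09689807621896657
panel ((537.56103515625, 33.98317337036133), (193.20181274414062, 11.901809692382812), 83.83782958984375) 361
floor 0.016834602772587637 169
cab ((818.7191772460938, -12.851043701171875), (255.5699920654297, 290.0429992675781), 82.83453369140625) 0.0963237781980062
panel ((535.5610961914062, 36.426727294921875), (192.5927734375, 17.41888427734375), 84.85066223144531) 243
floor 0.01621777350297121 70
pull [503.   67.7  57. ]
pull [497.2   5.3  57. ]
```

Emit:
{"name": "servo_tool", "arguments": {"commands": [[[0,0,0,3.73,-3.28,0,-1],[0,0,0,3.73,-3.28,0,-1],[0,0,0,3.73,-3.28,0,-1],[0,0,0,3.73,-3.28,0,-1],[0,0,0,3.73,-3.28,0,-1]]]}}

```text
time: 0.72
tcp_pos: [0.3203, -0.4092, 0.2053]
tcp_rot: [[0.957, 0.29, -0.0], [0.29, -0.957, 0.0], [0.0, -0.0, -1.0]]
contact_force: [0.5, -0.5, 0.3]
width: 0.999
grip_force: 0.0
```

Emit:
{"name": "servo_tool", "arguments": {"commands": [[[0,0,0,3.73,-3.28,0,-1],[0,0,0,3.73,-3.28,0,-1],[0,0,0,3.73,-3.28,0,-1],[0,0,0,3.73,-3.28,0,-1],[0,0,0,3.73,-3.28,0,-1]]]}}

```text
time: 1.35
tcp_pos: [0.451, -0.1982, 0.2053]
tcp_rot: [[0.957, 0.29, -0.0], [0.29, -0.957, 0.0], [-0.0, -0.0, -1.0]]
contact_force: [1.0, -1.1, 0.5]
width: 1.0
grip_force: 0.0
```

Emit:
{"name": "servo_tool", "arguments": {"commands": [[[0,0,0,1.59,-4.41,0,-1],[0,0,0,1.59,-4.41,0,-1],[0,0,0,1.59,-4.41,0,-1],[0,0,0,1.59,-4.41,0,-1],[0,0,0,1.59,-4.41,0,-1]]]}}

```text
time: 1.98
tcp_pos: [0.4623, 0.0358, 0.2054]
tcp_rot: [[0.957, 0.29, -0.0], [0.29, -0.957, -0.0], [-0.0, 0.0, -1.0]]
contact_force: [0.9, 0.1, -0.1]
width: 0.997
grip_force: 0.0
```

Emit:
{"name": "servo_tool", "arguments": {"commands": [[[0,0,0,1.59,-4.41,0,-1],[0,0,0,1.59,-4.41,0,-1],[0,0,0,1.59,-4.41,0,-1],[0,0,0,1.59,-4.41,0,-1],[0,0,0,1.59,-4.41,0,-1]]]}}

```text
time: 2.6
tcp_pos: [0.4743, 0.2697, 0.2052]
tcp_rot: [[0.957, 0.29, -0.0], [0.29, -0.957, -0.0], [-0.001, 0.0, -1.0]]
contact_force: [0.8, -0.2, 0.1]
width: 0.999
grip_force: 0.0
```

```bash
cat > plan.py <<'E'
import sys
from h import *
from scipy.spatial.transform import Rotation as Ro
o=robot.get_obs(); x,y,z,yaw=map(float,sys.argv[1:5])
R=np.array(o['tcp_rot']); p=np.array(o['tcp_pos'])
c,s=np.cos(np.radians(yaw)),np.sin(np.radians(yaw)); G=np.array([[c,s,0],[s,-c,0],[0,0,-1.]])
print('t',round(o['time'],3),'p',p.round(4),'F',np.round(o['contact_force'],2),'w',round(o['width'],3),'grip',round(o['grip_force'],1),'yaw',np.degrees(np.arctan2(R[1,0],R[0,0])).round(2))
d=np.array([x,y,z])-p
print('turn',Ro.from_matrix(R.T@G).as_rotvec(degrees=True).round(2),'then shift cm',(G.T@d*100).round(2),'unturned shift',(R.T@d*100).round(2))
E
python3 plan.py .4765 .3155 .11 15.3
```

```text
t 2.6 p [0.4743 0.2697 0.2052] F [ 0.76 -0.2   0.09] w 0.999 grip 0.0 yaw 16.89
turn [0.02 0.03 1.59] then shift cm [ 1.42 -4.35  9.52] unturned shift [ 1.55 -4.32  9.52]
```

Emit:
{"name": "servo_tool", "arguments": {"commands": [[[0,0,1.6,0,0,0,-1],[0,0,0,0.71,-2.17,2.5,-1],[0,0,0,0.71,-2.17,2.5,-1],[0,0,0,0,0,2.5,-1],[0,0,0,0,0,2,-1]]]}}

```text
time: 3.22
tcp_pos: [0.4765, 0.3124, 0.1092]
tcp_rot: [[0.965, 0.263, -0.001], [0.263, -0.965, -0.002], [-0.002, 0.001, -1.0]]
contact_force: [0.9, -0.6, 0.5]
width: 0.998
grip_force: 0.0
```

Emit:
{"name": "servo_tool", "arguments": {"commands": [[[0,0,0,0,0,0,-1]]]}}

```text
time: 3.35
tcp_pos: [0.4758, 0.3118, 0.109]
tcp_rot: [[0.965, 0.262, -0.003], [0.262, -0.965, -0.003], [-0.004, 0.002, -1.0]]
contact_force: [0.4, 0.5, -0.1]
width: 1.007
grip_force: 0.0
```

```bash
python3 plan.py .4765 .3155 .022 15.3
python3 - <<'E'
from h import *
a=[]
s=snap('side'); a.append(cv2.resize(s['frame'][230:330,230:340],(600,545),interpolation=cv2.INTER_CUBIC)); cv2.imwrite('pics/a1.png',a[0][:,:,::-1])
E
```

```text
t 3.35 p [0.4758 0.3118 0.109 ] F [ 0.42  0.54 -0.11] w 1.007 grip 0.0 yaw 15.2
turn [ 0.13  0.22 -0.1 ] then shift cm [ 0.16 -0.34  8.7 ] unturned shift [ 0.2  -0.36  8.7 ]
```

View pics/a1.png

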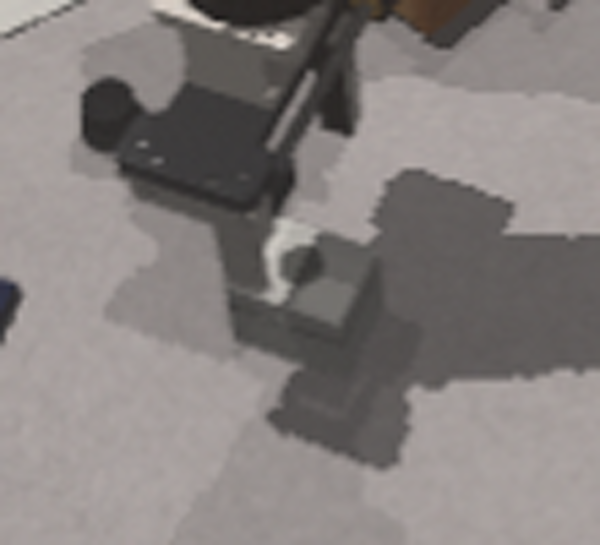

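The crop shows the open gripper squarely above the left tin, its lid at about (320,275). The offset is only about 3 mm, so I correct it while descending.

Emit:
{"name": "servo_tool", "arguments": {"commands": [[[0.1,0.2,0,0.16,-0.34,1.5,-1],[0,0,0,0,0,2,-1],[0,0,0,0,0,2,-1],[0,0,0,0,0,1.5,-1],[0,0,0,0,0,0,-1]]]}}

```text
time: 4.03
tcp_pos: [0.477, 0.3175, 0.0396]
tcp_rot: [[0.965, 0.264, 0.002], [0.264, -0.965, 0.002], [0.002, -0.001, -1.0]]
contact_force: [-0.3, -0.4, -0.5]
width: 0.998
grip_force: 0.0
```

```bash
python3 plan.py .4765 .3155 .022 15.3
```

```text
t 4.025 p [0.477  0.3175 0.0396] F [-0.26 -0.36 -0.49] w 0.998 grip 0.0 yaw 15.29
turn [-0.06 -0.11 -0.01] then shift cm [-0.1   0.18  1.76] unturned shift [-0.1   0.18  1.75]
```

Emit:
{"name": "servo_tool", "arguments": {"commands": [[[0,0,0,0,0.1,1.2,-1],[0,0,0,0,0,0.5,-1],[0,0,0,0,0,0,-1]]]}}

```text
time: 4.4
tcp_pos: [0.4778, 0.3168, 0.0232]
tcp_rot: [[0.965, 0.264, 0.003], [0.264, -0.965, 0.002], [0.003, -0.002, -1.0]]
contact_force: [-0.2, -0.2, -0.5]
width: 0.997
grip_force: 0.0
```

Emit:
{"name": "servo_tool", "arguments": {"commands": [[[0,0,0,0,0,0,0],[0,0,0,0,0,0,0.3],[0,0,0,0,0,0,0.6],[0,0,0,0,0,0,1],[0,0,0,0,0,0,1]]]}}

```text
time: 5.03
tcp_pos: [0.478, 0.3167, 0.0236]
tcp_rot: [[0.965, 0.264, 0.003], [0.264, -0.965, 0.002], [0.004, -0.001, -1.0]]
contact_force: [0.4, 0.1, 0.4]
width: 0.531
grip_force: 30.0
```

Emit:
{"name": "servo_tool", "arguments": {"commands": [[[0,0,0,0,0,0,1],[0,0,0,0,0,0,1]]]}}

```text
time: 5.28
tcp_pos: [0.478, 0.3167, 0.0236]
tcp_rot: [[0.965, 0.264, 0.003], [0.264, -0.965, 0.002], [0.004, -0.001, -1.0]]
contact_force: [0.5, -1.1, 2.1]
width: 0.528
grip_force: 30.0
```

```bash
python3 plan.py .4765 .3155 .09 15.3
```

```text
t 5.275 p [0.478  0.3167 0.0236] F [ 0.45 -1.07  2.09] w 0.528 grip 30.0 yaw 15.28
turn [-0.08 -0.2  -0.02] then shift cm [-0.18  0.07 -6.64] unturned shift [-0.15  0.06 -6.64]
```

Emit:
{"name": "servo_tool", "arguments": {"commands": [[[0,0,0,0,0,-0.7,1],[0,0,0,0,0,-1.3,1],[0,0,0,0,0,-1.5,1],[0,0,0,0,0,-1,1],[0,0,0,0,0,-0.5,1]]]}}

```text
time: 5.9
tcp_pos: [0.4781, 0.3171, 0.0746]
tcp_rot: [[0.965, 0.264, 0.004], [0.264, -0.965, 0.003], [0.005, -0.002, -1.0]]
contact_force: [0.9, -1.1, -2.9]
width: 0.526
grip_force: 30.0
```

Emit:
{"name": "servo_tool", "arguments": {"commands": [[[0,0,0,0,0,0,1],[0,0,0,0,0,0,1],[0,0,0,0,0,0,1],[0,0,0,0,0,0,1],[0,0,0,0,0,0,1]]]}}

```text
time: 6.52
tcp_pos: [0.4777, 0.3168, 0.0733]
tcp_rot: [[0.965, 0.264, 0.003], [0.264, -0.965, 0.002], [0.003, -0.002, -1.0]]
contact_force: [-0.8, 0.9, -2.1]
width: 0.533
grip_force: 30.0
```

Emit:
{"name": "servo_tool", "arguments": {"commands": [[[0,0,0,0,0,0,1],[0,0,0,0,0,0,1],[0,0,0,0,0,0,1]]]}}

```text
time: 6.9
tcp_pos: [0.4778, 0.3168, 0.0735]
tcp_rot: [[0.965, 0.264, 0.003], [0.264, -0.965, 0.003], [0.004, -0.002, -1.0]]
contact_force: [0.7, 0.8, -1.5]
width: 0.531
grip_force: 30.0
```

Emit:
{"name": "servo_tool", "arguments": {"commands": [[[0,0,0,0,0,0,1],[0,0,0,0,0,0,1]]]}}

```text
time: 7.15
tcp_pos: [0.4778, 0.3168, 0.0735]
tcp_rot: [[0.965, 0.264, 0.003], [0.264, -0.965, 0.003], [0.004, -0.002, -1.0]]
contact_force: [0.4, -0.2, -2.9]
width: 0.531
grip_force: 30.0
```

```bash
python3 plan.py .478 .3167 .0236 15.3
```

```text
t 7.15 p [0.4778 0.3168 0.0735] F [ 0.42 -0.23 -2.88] w 0.531 grip 30.0 yaw 15.29
turn [-0.1  -0.2  -0.01] then shift cm [0.02 0.02 4.99] unturned shift [0.   0.03 4.99]
```

Emit:
{"name": "servo_tool", "arguments": {"commands": [[[0,0,0,0,0,1.5,1],[0,0,0,0,0,1.5,1],[0,0,0,0,0,1.0,1],[0,0,0,0,0,0.6,1],[0,0,0,0,0,0.3,1]]]}}

```text
time: 7.78
tcp_pos: [0.4778, 0.3169, 0.0239]
tcp_rot: [[0.965, 0.264, 0.003], [0.264, -0.965, 0.002], [0.003, -0.002, -1.0]]
contact_force: [-0.4, 0.7, -2.3]
width: 0.533
grip_force: 30.0
```

Emit:
{"name": "servo_tool", "arguments": {"commands": [[[0,0,0,0,0,0.1,1],[0,0,0,0,0,0,1]]]}}

```text
time: 8.02
tcp_pos: [0.4782, 0.3171, 0.0238]
tcp_rot: [[0.965, 0.264, 0.004], [0.264, -0.965, 0.003], [0.004, -0.002, -1.0]]
contact_force: [0.5, -0.5, -1.9]
width: 0.531
grip_force: 30.0
```

```bash
python3 plan.py .478 .3167 .0236 15.3
```

```text
t 8.025 p [0.4782 0.3171 0.0238] F [ 0.55 -0.45 -1.94] w 0.531 grip 30.0 yaw 15.29
turn [-0.11 -0.24 -0.01] then shift cm [-0.03  0.04  0.02] unturned shift [-0.03  0.04  0.02]
```

Still bearing the weight, so I ease it down until the force comes off.

Emit:
{"name": "servo_tool", "arguments": {"commands": [[[0,0,0,0,0,0.06,1],[0,0,0,0,0,0,1],[0,0,0,0,0,0,1]]]}}

```text
time: 8.4
tcp_pos: [0.4782, 0.3172, 0.0235]
tcp_rot: [[0.965, 0.264, 0.004], [0.264, -0.965, 0.003], [0.004, -0.002, -1.0]]
contact_force: [-0.8, -1.2, 6.9]
width: 0.533
grip_force: 30.0
```

```bash
python3 plan.py .478 .3167 .0236 15.3
```

```text
t 8.4 p [0.4782 0.3172 0.0235] F [-0.82 -1.16  6.88] w 0.533 grip 30.0 yaw 15.29
turn [-0.12 -0.25 -0.01] then shift cm [-0.04  0.04 -0.01] unturned shift [-0.04  0.04 -0.01]
```

Emit:
{"name": "servo_tool", "arguments": {"commands": [[[0,0,0,0,0,0,0.1],[0,0,0,0,0,0,-0.4],[0,0,0,0,0,0,-1],[0,0,0,0,0,-0.5,-1],[0,0,0,0,0,-1.5,-1]]]}}

```text
time: 9.02
tcp_pos: [0.4773, 0.3165, 0.0429]
tcp_rot: [[0.965, 0.264, 0.002], [0.264, -0.965, 0.002], [0.002, -0.001, -1.0]]
contact_force: [0.2, 0.1, -0.6]
width: 0.919
grip_force: 0.0
```

Emit:
{"name": "servo_tool", "arguments": {"commands": [[[0,0,0,0,0,-2.5,-1],[0,0,0,0,0,-3,-1],[0,0,0,0,0,-3,-1],[0,0,0,0,0,-3,-1],[0,0,7.8,0,0,0,-1]]]}}

```text
time: 9.65
tcp_pos: [0.4792, 0.3178, 0.1616]
tcp_rot: [[0.992, 0.127, 0.008], [0.127, -0.992, 0.007], [0.009, -0.006, -1.0]]
contact_force: [-0.4, 0.5, -0.6]
width: 0.997
grip_force: 0.0
```

Emit:
{"name": "servo_tool", "arguments": {"commands": [[[0,0,0,-0.49,4.65,0,-1],[0,0,0,-0.49,4.65,0,-1],[0,0,0,-0.49,4.65,0,-1],[0,0,0,-0.49,4.65,0,-1],[0,0,0,-0.49,4.65,0,-1]]]}}

```text
time: 10.28
tcp_pos: [0.4838, 0.0815, 0.1584]
tcp_rot: [[0.991, 0.131, 0.005], [0.131, -0.991, 0.003], [0.005, -0.002, -1.0]]
contact_force: [0.5, -0.7, -0.8]
width: 0.999
grip_force: 0.0
```

Emit:
{"name": "servo_tool", "arguments": {"commands": [[[0,0,0,-0.49,4.65,0,-1],[0,0,0,-0.49,4.65,0,-1],[0,0,0,-0.49,4.65,0,-1],[0,0,0,-0.49,4.65,0,-1],[0,0,0,-0.49,4.65,0,-1]]]}}

```text
time: 10.9
tcp_pos: [0.4898, -0.1524, 0.1579]
tcp_rot: [[0.991, 0.13, 0.005], [0.13, -0.991, 0.002], [0.005, -0.002, -1.0]]
contact_force: [0.8, -0.3, 1.2]
width: 0.999
grip_force: 0.0
```

Emit:
{"name": "servo_tool", "arguments": {"commands": [[[0,0,0,-0.49,4.65,0,-1],[0,0,0,-0.49,4.65,0,-1],[0,0,0,-0.49,4.65,0,-1],[0,0,0,0,2,0,-1],[0,0,0,0,0,0,-1]]]}}

```text
time: 11.52
tcp_pos: [0.4958, -0.3114, 0.1567]
tcp_rot: [[0.992, 0.129, 0.003], [0.129, -0.992, 0.003], [0.004, -0.002, -1.0]]
contact_force: [0.6, 0.7, -0.4]
width: 0.998
grip_force: 0.0
```

```bash
python3 plan.py .4955 -.337 .023 7.5
python3 - <<'E'
from h import *
s=snap('top'); w=heightmap(s)
c=(.4765,.3155)
m=(np.hypot(w[...,0]-c[0],w[...,1]-c[1])<.055)&(w[...,2]>.045)&(w[...,2]<.075)
print(cv2.minAreaRect((w[m][:,:2]*1000).astype(np.float32)))
E
```

```text
t 11.525 p [ 0.4958 -0.3114  0.1567] F [ 0.55  0.73 -0.4 ] w 0.998 grip 0.0 yaw 7.39
turn [-0.12 -0.22 -0.11] then shift cm [-0.36  2.54 13.37] unturned shift [-0.41  2.57 13.36]
((475.90289306640625, 317.2303771972656), (66.1895980834961, 53.35267639160156), 14.12052059173584)
```

Emit:
{"name": "servo_tool", "arguments": {"commands": [[[-0.1,-0.2,0,-0.36,2.54,1,-1],[0,0,0,0,0,3,-1],[0,0,0,0,0,3,-1],[0,0,0,0,0,2,-1],[0,0,0,0,0,0,-1]]]}}

```text
time: 12.2
tcp_pos: [0.4944, -0.3354, 0.0643]
tcp_rot: [[0.991, 0.131, -0.004], [0.131, -0.991, 0.003], [-0.003, -0.003, -1.0]]
contact_force: [-0.9, -0.4, 0.2]
width: 1.001
grip_force: 0.0
```

```bash
python3 plan.py .4955 -.337 .023 7.5
```

```text
t 12.2 p [ 0.4944 -0.3354  0.0643] F [-0.93 -0.38  0.16] w 1.001 grip 0.0 yaw 7.55
turn [-0.17  0.2   0.05] then shift cm [0.09 0.17 4.13] unturned shift [0.1  0.18 4.13]
```

Emit:
{"name": "servo_tool", "arguments": {"commands": [[[-0.1,0,0,0.1,0.17,1.5,-1],[0,0,0,0,0,1.5,-1],[0,0,0,0,0,0.8,-1],[0,0,0,0,0,0.3,-1],[0,0,0,0,0,0,-1]]]}}

```text
time: 12.82
tcp_pos: [0.4967, -0.3381, 0.0252]
tcp_rot: [[0.991, 0.13, -0.0], [0.13, -0.991, -0.001], [-0.0, 0.001, -1.0]]
contact_force: [0.3, -0.2, 0.4]
width: 1.002
grip_force: 0.0
```

Emit:
{"name": "servo_tool", "arguments": {"commands": [[[0,0,0,0,0,0,0],[0,0,0,0,0,0,0.3],[0,0,0,0,0,0,0.6],[0,0,0,0,0,0,1],[0,0,0,0,0,0,1]]]}}

```text
time: 13.45
tcp_pos: [0.4968, -0.3383, 0.0253]
tcp_rot: [[0.991, 0.13, 0.0], [0.13, -0.991, -0.002], [-0.0, 0.002, -1.0]]
contact_force: [-0.9, -1.0, 0.7]
width: 0.525
grip_force: 30.0
```

Emit:
{"name": "servo_tool", "arguments": {"commands": [[[0,0,0,0,0,0,1],[0,0,0,0,0,0,1]]]}}

```text
time: 13.7
tcp_pos: [0.4968, -0.3383, 0.0253]
tcp_rot: [[0.991, 0.13, 0.0], [0.13, -0.991, -0.002], [-0.0, 0.002, -1.0]]
contact_force: [0.0, -0.6, 0.6]
width: 0.53
grip_force: 30.0
```

Emit:
{"name": "servo_tool", "arguments": {"commands": [[[0,0,0,0,0,-0.7,1],[0,0,0,0,0,-1.3,1],[0,0,0,0,0,-1.5,1],[0,0,0,0,0,-1,1],[0,0,0,0,0,-0.5,1]]]}}

```text
time: 14.32
tcp_pos: [0.4971, -0.3382, 0.0764]
tcp_rot: [[0.991, 0.13, 0.001], [0.13, -0.991, -0.002], [0.001, 0.002, -1.0]]
contact_force: [0.7, -0.7, -5.5]
width: 0.53
grip_force: 30.0
```

Emit:
{"name": "servo_tool", "arguments": {"commands": [[[0,0,0,0,0,0,1],[0,0,0,0,0,0,1],[0,0,0,0,0,0,1],[0,0,0,0,0,0,1],[0,0,0,0,0,0,1]]]}}

```text
time: 14.95
tcp_pos: [0.4967, -0.3379, 0.0751]
tcp_rot: [[0.991, 0.13, -0.0], [0.13, -0.991, -0.001], [-0.0, 0.001, -1.0]]
contact_force: [0.1, -0.2, -4.6]
width: 0.532
grip_force: 30.0
```

Emit:
{"name": "servo_tool", "arguments": {"commands": [[[0,0,0,0,0,0,1],[0,0,0,0,0,0,1],[0,0,0,0,0,0,1]]]}}

```text
time: 15.32
tcp_pos: [0.4967, -0.338, 0.0753]
tcp_rot: [[0.991, 0.13, -0.0], [0.13, -0.991, -0.001], [-0.0, 0.001, -1.0]]
contact_force: [-0.6, -0.9, -5.0]
width: 0.53
grip_force: 30.0
```

Emit:
{"name": "servo_tool", "arguments": {"commands": [[[0,0,0,0,0,0,1],[0,0,0,0,0,0,1]]]}}

```text
time: 15.58
tcp_pos: [0.4967, -0.338, 0.0752]
tcp_rot: [[0.991, 0.13, -0.0], [0.13, -0.991, -0.001], [-0.0, 0.001, -1.0]]
contact_force: [0.3, -0.3, -5.0]
width: 0.531
grip_force: 30.0
```

```bash
python3 plan.py .5935 .0278 .16 -6.3
```

```text
t 15.575 p [ 0.4967 -0.338   0.0752] F [ 0.28 -0.35 -4.99] w 0.531 grip 30.0 yaw 7.49
turn [ 0.08  0.   13.79] then shift cm [  5.6  -37.42  -8.48] unturned shift [ 14.36 -34.99  -8.53]
```

Right tin pulls about 5.0 N against 2.3 N for the left, so the right one is heavier. Carrying it to the bay.

Emit:
{"name": "servo_tool", "arguments": {"commands": [[[0,0,0,0,0,-2,1],[0,0,0,0,0,-3.5,1],[0,0,0,0,0,-3,1],[0,0,6.9,0,0,0,1],[0,0,6.9,0,0,0,1]]]}}

```text
time: 16.2
tcp_pos: [0.4968, -0.3379, 0.1608]
tcp_rot: [[0.993, -0.114, 0.001], [-0.114, -0.993, -0.002], [0.001, 0.002, -1.0]]
contact_force: [0.0, 0.2, -4.8]
width: 0.531
grip_force: 30.0
```

Emit:
{"name": "servo_tool", "arguments": {"commands": [[[0,0,0,0.3,-2,0,1],[0,0,0,0.56,-3.74,0,1],[0,0,0,0.56,-3.74,0,1],[0,0,0,0.56,-3.74,0,1],[0,0,0,0.56,-3.74,0,1]]]}}

```text
time: 16.82
tcp_pos: [0.5409, -0.1687, 0.1599]
tcp_rot: [[0.994, -0.106, -0.0], [-0.106, -0.994, -0.0], [-0.0, 0.0, -1.0]]
contact_force: [0.0, 0.5, -4.4]
width: 0.531
grip_force: 30.0
```

Emit:
{"name": "servo_tool", "arguments": {"commands": [[[0,0,0,0.56,-3.74,0,1],[0,0,0,0.56,-3.74,0,1],[0,0,0,0.56,-3.74,0,1],[0,0,0,0.56,-3.74,0,1],[0,0,0,0.56,-3.74,0,1]]]}}

```text
time: 17.45
tcp_pos: [0.5885, 0.014, 0.1596]
tcp_rot: [[0.994, -0.106, -0.001], [-0.106, -0.994, -0.0], [-0.001, 0.0, -1.0]]
contact_force: [0.1, 0.4, -4.3]
width: 0.531
grip_force: 30.0
```

Emit:
{"name": "servo_tool", "arguments": {"commands": [[[0,0,0,0.2,-1.5,0,1],[0,0,0,0,0,0,1],[0,0,0,0,0,0,1]]]}}

```text
time: 17.82
tcp_pos: [0.592, 0.0232, 0.1597]
tcp_rot: [[0.994, -0.112, -0.001], [-0.112, -0.994, -0.003], [-0.001, 0.003, -1.0]]
contact_force: [0.7, -1.1, -4.5]
width: 0.533
grip_force: 30.0
```

```bash
python3 plan.py .5935 .0278 .12 -6.3
python3 - <<'E'
from h import *
s=snap('side'); t=snap('top')
cv2.imwrite('pics/b1.png',cv2.resize(s['frame'][140:240,250:370],(720,600),interpolation=cv2.INTER_CUBIC)[:,:,::-1])
cv2.imwrite('pics/b2.png',cv2.resize(t['frame'][140:240,260:380],(720,600),interpolation=cv2.INTER_CUBIC)[:,:,::-1])
E
```

```text
t 17.825 p [0.592  0.0232 0.1597] F [ 0.66 -1.14 -4.53] w 0.533 grip 30.0 yaw -6.41
turn [ 0.17  0.03 -0.11] then shift cm [ 0.1  -0.48  3.97] unturned shift [ 0.1  -0.49  3.97]
```

View pics/b1.png

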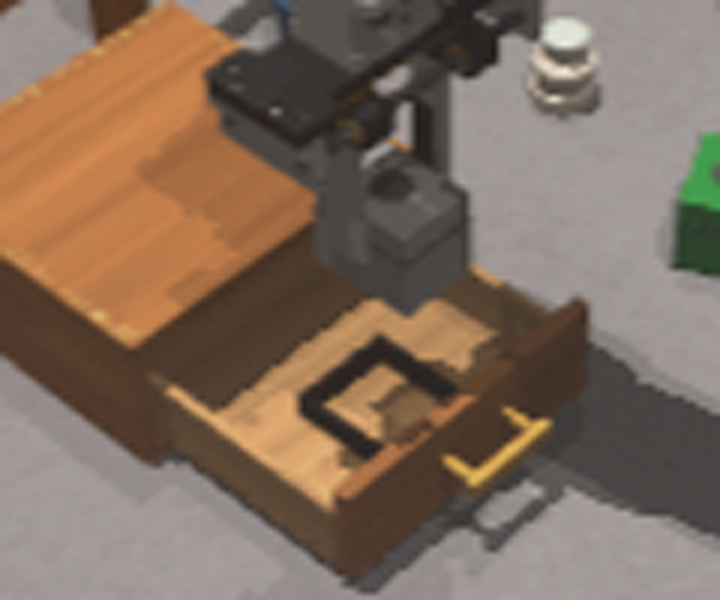

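The side crop shows the tin upright in the grip, above and to the right of the bay; its lower front corner is at (402,312), its upper front corners at (402,258) and (468,215). The bay rib corners are at (300,400) and (378,335).

Run:
```python
from h import *
S=load('side'); S={k:S[k] for k in S}
f=lambda x,y,z: world(S,250+(x+.5)/6-.5,140+(y+.5)/6-.5,z)[:2]*1000
a=np.radians(-6.4); X=np.array([np.cos(a),np.sin(a)]); Y=np.array([-X[1],X[0]])
t=np.array([592,23.2])
for n,p in (('FL',f(402,258,.1905)),('FR',f(468,215,.1905)),('FLbot',f(402,312,.1345))): print(n,p.round(1),'rel tcp',((p-t)@X).round(1),((p-t)@Y).round(1))
b=np.array([593.5,27.8])
for n,p in (('BL',f(300,400,.031)),('BR',f(378,335,.031))): print(n,'rel bay',((p-b)@X).round(1),((p-b)@Y).round(1))
# tin front face from depth: points between
w=heightmap(S); q=((w[...,:2]*1000-t)); u=q@X; v=q@Y
m=(abs(v)<22)&(u>-45)&(u<-20)&(w[...,2]>.14)&(w[...,2]<.185); print('front face u',np.median(u[m]),m.sum())
m=(abs(v)<45)&(v>20)&(u>-32)&(u<-15)&(w[...,2]>.137)&(w[...,2]<.15); print('left face v',np.median(v[m]),m.sum())
```

```text
FL [553.1  62.6] rel tcp -43.0 34.8
FR [545.3  17.8] rel tcp -45.8 -10.6
FLbot [565.1  49.1] rel tcp -29.7 22.8
BL rel bay 36.5 34.4
BR rel bay 40.0 -32.0
front face u -33.81118501965366 102
left face v 25.466600244089676 13
```

View pics/b2.png

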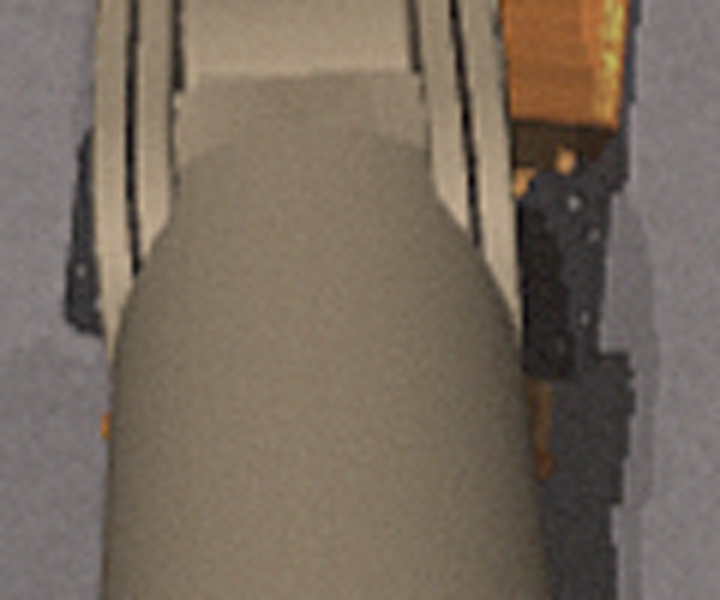

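The top crop shows only the arm over the bay, so that view is occluded; the depth data put the tin within 1 mm of the TCP. Lowering to just above the ribs.

Emit:
{"name": "servo_tool", "arguments": {"commands": [[[0.17,0,0,0.1,-0.5,1.5,1],[0,0,0,0,0,3,1],[0,0,0,0,0,3,1],[0,0,0,0,0,1.8,1],[0,0,0,0,0,0,1]]]}}

```text
time: 18.55
tcp_pos: [0.5929, 0.0301, 0.0651]
tcp_rot: [[0.994, -0.11, -0.003], [-0.11, -0.994, 0.001], [-0.003, -0.001, -1.0]]
contact_force: [-0.3, 0.7, -4.4]
width: 0.528
grip_force: 30.0
```

Emit:
{"name": "servo_tool", "arguments": {"commands": [[[0,0,0,0,0,0,1],[0,0,0,0,0,0,1]]]}}

```text
time: 18.8
tcp_pos: [0.5952, 0.0304, 0.0679]
tcp_rot: [[0.994, -0.11, 0.003], [-0.11, -0.994, 0.002], [0.002, -0.002, -1.0]]
contact_force: [0.2, -0.0, -4.4]
width: 0.531
grip_force: 30.0
```

```bash
python3 plan.py .593 .0283 .05 -6.3
python3 - <<'E'
from h import *
s=snap('side')
cv2.imwrite('pics/b3.png',cv2.resize(s['frame'][165:235,270:354],(792,600)[:1]+(600,) if 0 else (720,600),interpolation=cv2.INTER_CUBIC)[:,:,::-1])
E
```

```text
t 18.8 p [0.5952 0.0304 0.0679] F [ 0.19 -0.   -4.38] w 0.531 grip 30.0 yaw -6.31
turn [-0.12 -0.14 -0.01] then shift cm [-0.2   0.24  1.79] unturned shift [-0.2   0.24  1.79]
```

View pics/b3.png

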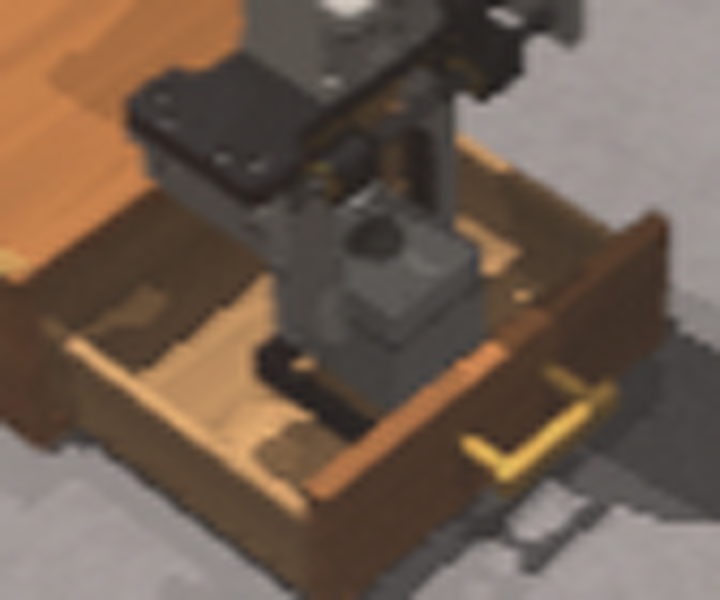

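The side crop shows the tin held upright just above the bay, its left rib at (310,390). I trim the position and descend in small steps.

Emit:
{"name": "servo_tool", "arguments": {"commands": [[[-0.1,-0.1,0,-0.1,0.12,0.5,1],[0,0,0,-0.05,0.08,0,1],[0,0,0,0,0,0,1],[0,0,0,0,0,0,1]]]}}

```text
time: 19.35
tcp_pos: [0.5926, 0.0286, 0.0618]
tcp_rot: [[0.994, -0.11, -0.001], [-0.11, -0.994, 0.0], [-0.001, 0.0, -1.0]]
contact_force: [0.8, 0.1, -4.8]
width: 0.531
grip_force: 30.0
```

```bash
python3 plan.py .593 .0283 .0413 -6.3
```

```text
t 19.35 p [0.5926 0.0286 0.0618] F [ 0.75  0.14 -4.77] w 0.531 grip 30.0 yaw -6.31
turn [ 0.    0.09 -0.01] then shift cm [0.05 0.02 2.05] unturned shift [0.05 0.02 2.05]
```

Emit:
{"name": "servo_tool", "arguments": {"commands": [[[0,0,0,0,0,0.4,1],[0,0,0,0,0,0.3,1],[0,0,0,0,0,0.2,1],[0,0,0,0,0,0,1]]]}}

```text
time: 19.85
tcp_pos: [0.5923, 0.0285, 0.0525]
tcp_rot: [[0.994, -0.11, -0.002], [-0.11, -0.994, 0.0], [-0.002, 0.0, -1.0]]
contact_force: [-0.6, -0.5, -4.9]
width: 0.532
grip_force: 30.0
```

```bash
python3 plan.py .593 .0283 .0413 -6.3
```

```text
t 19.85 p [0.5923 0.0285 0.0525] F [-0.64 -0.55 -4.92] w 0.532 grip 30.0 yaw -6.31
turn [ 0.01  0.12 -0.01] then shift cm [0.08 0.02 1.12] unturned shift [0.08 0.01 1.12]
```

Tin bottom is about 27 mm up, below the 31 mm rib tops, with no contact force, so it is in the pocket. Continuing.

Emit:
{"name": "servo_tool", "arguments": {"commands": [[[0,0,0,0,0,0.3,1],[0,0,0,0,0,0.3,1],[0,0,0,0,0,0.2,1],[0,0,0,0,0,0,1]]]}}

```text
time: 20.35
tcp_pos: [0.5923, 0.0286, 0.0445]
tcp_rot: [[0.994, -0.11, -0.002], [-0.11, -0.994, 0.0], [-0.002, 0.0, -1.0]]
contact_force: [-1.0, 0.7, -5.2]
width: 0.532
grip_force: 30.0
```

```bash
python3 plan.py .593 .0283 .0413 -6.3
```

```text
t 20.35 p [0.5923 0.0286 0.0445] F [-1.02  0.65 -5.18] w 0.532 grip 30.0 yaw -6.31
turn [ 0.01  0.12 -0.01] then shift cm [0.07 0.02 0.32] unturned shift [0.07 0.02 0.32]
```

Emit:
{"name": "servo_tool", "arguments": {"commands": [[[0,0,0,0,0,0.15,1],[0,0,0,0,0,0.13,1],[0,0,0,0,0,0,1]]]}}

```text
time: 20.72
tcp_pos: [0.5924, 0.0286, 0.0418]
tcp_rot: [[0.994, -0.11, -0.002], [-0.11, -0.994, 0.0], [-0.002, 0.0, -1.0]]
contact_force: [-0.3, 0.1, -5.0]
width: 0.531
grip_force: 30.0
```

Emit:
{"name": "servo_tool", "arguments": {"commands": [[[0,0,0,0,0,0.04,1],[0,0,0,0,0,0,1]]]}}

```text
time: 20.98
tcp_pos: [0.5925, 0.0285, 0.0416]
tcp_rot: [[0.994, -0.11, -0.002], [-0.11, -0.994, 0.0], [-0.002, 0.0, -1.0]]
contact_force: [0.6, -0.0, -5.1]
width: 0.528
grip_force: 30.0
```

```bash
python3 plan.py .593 .0283 .0413 -6.3
```

```text
t 20.975 p [0.5925 0.0285 0.0416] F [ 0.63 -0.04 -5.06] w 0.528 grip 30.0 yaw -6.31
turn [ 0.01  0.09 -0.01] then shift cm [0.05 0.02 0.03] unturned shift [0.05 0.02 0.03]
```

Emit:
{"name": "servo_tool", "arguments": {"commands": [[[0,0,0,0,0,0.05,1],[0,0,0,0,0,0,1]]]}}

```text
time: 21.22
tcp_pos: [0.5925, 0.0286, 0.0413]
tcp_rot: [[0.994, -0.11, -0.002], [-0.11, -0.994, 0.0], [-0.002, 0.0, -1.0]]
contact_force: [-1.8, -0.9, -0.7]
width: 0.526
grip_force: 30.0
```

Emit:
{"name": "servo_tool", "arguments": {"commands": [[[0,0,0,0,0,0.04,1],[0,0,0,0,0,0,1]]]}}

```text
time: 21.48
tcp_pos: [0.5925, 0.0286, 0.0413]
tcp_rot: [[0.994, -0.11, -0.001], [-0.11, -0.994, 0.0], [-0.001, 0.0, -1.0]]
contact_force: [-2.9, -0.4, 5.4]
width: 0.535
grip_force: 30.0
```

```bash
python3 plan.py .593 .0283 .0413 -6.3
```

```text
t 21.475 p [0.5925 0.0286 0.0413] F [-2.86 -0.39  5.4 ] w 0.535 grip 30.0 yaw -6.31
turn [ 0.    0.08 -0.01] then shift cm [ 0.05  0.02 -0.  ] unturned shift [ 0.05  0.02 -0.  ]
```

Force reversal at the predicted height: the tin is down on the bay floor. Release, rise and check.

Emit:
{"name": "servo_tool", "arguments": {"commands": [[[0,0,0,0,0,-0.05,0.1],[0,0,0,0,0,0,-0.4],[0,0,0,0,0,0,-1],[0,0,0,0,0,-0.5,-1],[0,0,0,0,0,-1.5,-1]]]}}

```text
time: 22.1
tcp_pos: [0.592, 0.0285, 0.0613]
tcp_rot: [[0.994, -0.11, -0.003], [-0.11, -0.994, 0.0], [-0.003, 0.0, -1.0]]
contact_force: [0.6, -0.5, 0.1]
width: 0.921
grip_force: 0.0
```

Emit:
{"name": "servo_tool", "arguments": {"commands": [[[0,0,0,0,0,-3,-1],[0,0,0,0,0,-3,-1],[0,0,0,0,0,-3,-1],[0,0,0,-3,0,0,0],[0,0,0,-3.5,0,0,1]]]}}

```text
time: 22.72
tcp_pos: [0.5283, 0.0357, 0.1528]
tcp_rot: [[0.994, -0.11, 0.001], [-0.11, -0.994, 0.0], [0.001, -0.001, -1.0]]
contact_force: [0.2, 0.1, 0.6]
width: 0.828
grip_force: 0.0
```

Emit:
{"name": "servo_tool", "arguments": {"commands": [[[0,0,0,-3.5,0,0,1],[0,0,0,-3,0,0,1],[0,0,0,0,0,0,1],[0,0,0,0,0,0,1]]]}}

```text
time: 23.22
tcp_pos: [0.4652, 0.0429, 0.1522]
tcp_rot: [[0.994, -0.11, 0.001], [-0.11, -0.994, 0.0], [0.001, -0.001, -1.0]]
contact_force: [0.1, -1.0, 0.2]
width: 0.4
grip_force: 0.0
```

```bash
python3 plan.py .4653 .0413 .036 -6.3
python3 - <<'E'
from h import *
s=snap('side'); w=heightmap(s)
m=(np.hypot(w[...,0]-.593,w[...,1]-.028)<.04)&(w[...,2]>.05)&(w[...,2]<.09)
if m.sum()>20: print(cv2.minAreaRect((w[m][:,:2]*1000).astype(np.float32)),np.median(w[m][:,2]),m.sum())
cv2.imwrite('pics/d1.png',cv2.resize(s['frame'][150:240,240:360],(720,540),interpolation=cv2.INTER_CUBIC)[:,:,::-1])
E
```

```text
t 23.225 p [0.4652 0.0429 0.1522] F [ 0.09 -1.03  0.22] w 0.4 grip 0.0 yaw -6.32
turn [-0.03 -0.07 -0.02] then shift cm [ 0.03  0.16 11.62] unturned shift [1.000e-02 1.600e-01 1.162e+01]
((591.1019287109375, 30.12265396118164), (53.389915466308594, 68.39031982421875), 84.06070709228516) 0.07118585218851903 307
```

View pics/d1.png

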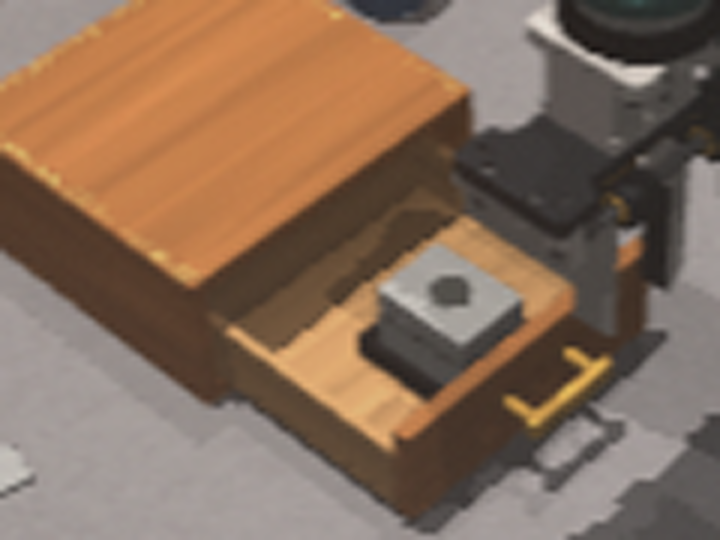

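The side crop shows the tin seated level in the bay at (450,310), top at 71 mm (16 + 56 expected), with the gripper clear in front of the pull at (560,390). Lowering to push.

Emit:
{"name": "servo_tool", "arguments": {"commands": [[[0,0,0,0,0.16,3,1],[0,0,0,0,0,3.5,1],[0,0,0,0,0,3.5,1],[0,0,0,0,0,1.6,1],[0,0,0,0,0,0,1]]]}}

```text
time: 23.9
tcp_pos: [0.4633, 0.041, 0.0342]
tcp_rot: [[0.994, -0.11, -0.003], [-0.11, -0.994, -0.0], [-0.003, 0.001, -1.0]]
contact_force: [0.9, -0.4, 0.3]
width: 0.003
grip_force: 0.0
```

Emit:
{"name": "servo_tool", "arguments": {"commands": [[[0,0,0,0.8,0,0,1],[0,0,0,0.8,0,0,1],[0,0,0,0.5,0,0,1],[0,0,0,0.4,0,0,1],[0,0,0,0.4,0,0,1]]]}}

```text
time: 24.52
tcp_pos: [0.4906, 0.0381, 0.0353]
tcp_rot: [[0.994, -0.11, -0.005], [-0.11, -0.994, 0.0], [-0.005, 0.0, -1.0]]
contact_force: [-4.6, 0.3, 2.6]
width: 0.007
grip_force: 2.2
```

```bash
python3 plan.py .64 .022 .036 -6.3
```

```text
t 24.525 p [0.4906 0.0381 0.0353] F [-4.63  0.32  2.61] w 0.007 grip 2.2 yaw -6.29
turn [0.02 0.26 0.01] then shift cm [15.03 -0.03 -0.07] unturned shift [15.03 -0.03 -0.14]
```

Contact with the pull. Pushing at about 7 cm/s.

Emit:
{"name": "servo_tool", "arguments": {"commands": [[[0,0,0,0.6,0,0,1],[0,0,0,0.8,0,0,1],[0,0,0,0.9,0,0,1],[0,0,0,0.9,0,0,1],[0,0,0,0.9,0,0,1]]]}}

```text
time: 25.15
tcp_pos: [0.5324, 0.0336, 0.035]
tcp_rot: [[0.994, -0.11, -0.003], [-0.11, -0.994, 0.0], [-0.003, 0.0, -1.0]]
contact_force: [-5.1, 1.1, 1.0]
width: 0.008
grip_force: 2.4
```

Emit:
{"name": "servo_tool", "arguments": {"commands": [[[0,0,0,0.9,0,0,1],[0,0,0,0.9,0,0,1],[0,0,0,0.9,0,0,1],[0,0,0,0.7,0,0,1],[0,0,0,0.5,0,0,1]]]}}

```text
time: 25.78
tcp_pos: [0.5719, 0.0293, 0.035]
tcp_rot: [[0.994, -0.11, -0.002], [-0.11, -0.994, 0.0], [-0.002, -0.0, -1.0]]
contact_force: [-3.6, 1.9, -0.4]
width: 0.005
grip_force: 2.2
```

```bash
python3 plan.py .64 .022 .036 -6.3;  python3 - <<'E'
from h import *
s=snap('side'); w=heightmap(s)
a=np.radians(-6.3); X=np.array([np.cos(a),np.sin(a)])
u=(w[...,:2]-[.593,.0283])@X*1000; v=(w[...,:2]-[.593,.0283])@np.array([-X[1],X[0]])*1000
m=(w[...,2]>.071)&(w[...,2]<.082)&(u<40)&(u>-70)&(abs(v)<95)&(abs(v)>45); print('panel top u',np.percentile(u[m],[5,50,95]),m.sum())
m=(w[...,2]>.093)&(w[...,2]<.1)&(u>20)&(u<300)&(abs(v)<105)&(v>20); print('cab front u',np.percentile(u[m],[0.5,2,50]),m.sum())
E
```

```text
t 25.775 p [0.5719 0.0293 0.035 ] F [-3.58  1.93 -0.43] w 0.005 grip 2.2 yaw -6.31
turn [-0.    0.09 -0.01] then shift cm [ 6.85 -0.02 -0.1 ] unturned shift [ 6.85 -0.02 -0.11]
panel top u [17.6506836  22.3740881  31.17713897] 57
cab front u [ 85.72156813  87.64718801 183.4787407 ] 972
```

Emit:
{"name": "servo_tool", "arguments": {"commands": [[[0,0,0,0.8,0,0,1],[0,0,0,0.9,0,0,1],[0,0,0,0.9,0,0,1],[0,0,0,0.9,0,0,1],[0,0,0,0.8,0,0,1]]]}}

```text
time: 26.45
tcp_pos: [0.6145, 0.0247, 0.0351]
tcp_rot: [[0.994, -0.11, -0.002], [-0.11, -0.994, 0.0], [-0.002, -0.0, -1.0]]
contact_force: [-3.9, 1.6, 0.3]
width: 0.006
grip_force: 2.4
```

Emit:
{"name": "servo_tool", "arguments": {"commands": [[[0,0,0,0.4,0,0,1],[0,0,0,0.3,0,0,1],[0,0,0,0.3,0,0,1]]]}}

```text
time: 26.82
tcp_pos: [0.6241, 0.0236, 0.0351]
tcp_rot: [[0.994, -0.11, -0.002], [-0.11, -0.994, 0.0], [-0.002, -0.0, -1.0]]
contact_force: [-4.7, 2.0, 0.3]
width: 0.005
grip_force: 2.1
```

```bash
python3 plan.py .64 .022 .036 -6.3
```

```text
t 26.825 p [0.6241 0.0236 0.0351] F [-4.73  1.98  0.29] w 0.005 grip 2.1 yaw -6.3
turn [-0.   0.1 -0. ] then shift cm [ 1.59 -0.02 -0.09] unturned shift [ 1.59 -0.02 -0.09]
```

Emit:
{"name": "servo_tool", "arguments": {"commands": [[[0,0,0,0.25,0,0,1],[0,0,0,0.2,0,0,1]]]}}

```text
time: 27.08
tcp_pos: [0.6288, 0.0231, 0.0352]
tcp_rot: [[0.994, -0.11, -0.001], [-0.11, -0.994, 0.0], [-0.001, -0.0, -1.0]]
contact_force: [-4.5, 3.1, 1.2]
width: 0.005
grip_force: 2.1
```

Emit:
{"name": "servo_tool", "arguments": {"commands": [[[0,0,0,0.2,0,0,1],[0,0,0,0.2,0,0,1]]]}}

```text
time: 27.32
tcp_pos: [0.6327, 0.0227, 0.0352]
tcp_rot: [[0.994, -0.11, -0.002], [-0.11, -0.994, 0.0], [-0.002, -0.0, -1.0]]
contact_force: [-3.3, 3.1, 1.1]
width: 0.005
grip_force: 2.1
```

```bash
python3 plan.py .64 .022 .036 -6.3
```

```text
t 27.325 p [0.6327 0.0227 0.0352] F [-3.31  3.08  1.05] w 0.005 grip 2.1 yaw -6.3
turn [-0.01  0.09  0.  ] then shift cm [ 0.73 -0.01 -0.08] unturned shift [ 0.73 -0.01 -0.09]
```

Emit:
{"name": "servo_tool", "arguments": {"commands": [[[0,0,0,0.15,0,0,1],[0,0,0,0.15,0,0,1]]]}}

```text
time: 27.58
tcp_pos: [0.6357, 0.0224, 0.0351]
tcp_rot: [[0.994, -0.11, -0.001], [-0.11, -0.994, 0.0], [-0.002, -0.0, -1.0]]
contact_force: [-3.7, 3.2, 2.2]
width: 0.007
grip_force: 2.1
```

```bash
python3 plan.py .64 .022 .036 -6.3
```

```text
t 27.575 p [0.6357 0.0224 0.0351] F [-3.71  3.16  2.17] w 0.007 grip 2.1 yaw -6.31
turn [-0.01  0.09 -0.01] then shift cm [ 0.43 -0.01 -0.09] unturned shift [ 0.43 -0.01 -0.09]
```

Emit:
{"name": "servo_tool", "arguments": {"commands": [[[0,0,0,0.1,0,0,1],[0,0,0,0.1,0,0,1]]]}}

```text
time: 27.82
tcp_pos: [0.6376, 0.0221, 0.0352]
tcp_rot: [[0.994, -0.11, -0.001], [-0.11, -0.994, 0.0], [-0.001, -0.0, -1.0]]
contact_force: [-3.3, 2.8, 1.8]
width: 0.004
grip_force: 2.0
```

```bash
python3 plan.py .64 .022 .036 -6.3
python3 - <<'E'
from h import *
s=robot.snapshot('side'); w=heightmap(s)
a=np.radians(-6.3); X=np.array([np.cos(a),np.sin(a)])
u=(w[...,:2]-[.593,.0283])@X*1000; v=(w[...,:2]-[.593,.0283])@np.array([-X[1],X[0]])*1000
m=(w[...,2]>.03)&(w[...,2]<.07)&(u<100)&(u>60)&(abs(v)<80); print('panel face u',np.percentile(u[m],[5,50,95]),m.sum())
m=(w[...,2]>.02)&(w[...,2]<.08)&(u<100)&(u>60)&(v<-99)&(v>-115); print('cab face',np.percentile(u[m],[5,50,95]) if m.sum() else None,m.sum())
m=(w[...,2]>.086)&(w[...,2]<.092)&(u<100)&(u>60)&(abs(v)<100); print('cab rim',np.percentile(u[m],[5,50,95]) if m.sum() else None,m.sum())
E
```

```text
t 27.825 p [0.6376 0.0221 0.0352] F [-3.3   2.82  1.81] w 0.004 grip 2.0 yaw -6.3
turn [-0.01  0.08 -0.  ] then shift cm [ 0.24 -0.01 -0.08] unturned shift [ 0.24 -0.01 -0.08]
panel face u [71.450105   85.42588102 88.09968519] 149
cab face [85.24318    88.33751251 90.06142692] 23
cab rim [86.08265073 87.22235939 89.52513597] 14
```

Nearly flush (2–3 mm left).

Emit:
{"name": "servo_tool", "arguments": {"commands": [[[0,0,0,0.1,0,0,1],[0,0,0,0,0,0,1]]]}}

```text
time: 28.12
tcp_pos: [0.6387, 0.0219, 0.0351]
tcp_rot: [[0.994, -0.11, -0.001], [-0.11, -0.994, 0.0], [-0.001, -0.0, -1.0]]
contact_force: [-3.4, 3.3, 0.5]
width: 0.007
grip_force: 1.8
```

Emit:
{"name": "servo_tool", "arguments": {"commands": [[[0,0,0,0.1,0,0,1],[0,0,0,0,0,0,1]]]}}

```text
time: 28.38
tcp_pos: [0.639, 0.0218, 0.0351]
tcp_rot: [[0.994, -0.11, -0.003], [-0.11, -0.994, 0.0], [-0.003, 0.0, -1.0]]
contact_force: [-5.3, 3.2, 1.6]
width: 0.005
grip_force: 2.4
```

```bash
python3 plan.py .64 .022 .036 -6.3
```

```text
t 28.375 p [0.639  0.0218 0.0351] F [-5.25  3.23  1.62] w 0.005 grip 2.4 yaw -6.31
turn [ 0.01  0.15 -0.01] then shift cm [ 0.09 -0.03 -0.09] unturned shift [ 0.09 -0.03 -0.09]
```

Emit:
{"name": "servo_tool", "arguments": {"commands": [[[0,0,0,0.1,0,0,1],[0,0,0,0,0,0,1]]]}}

```text
time: 28.62
tcp_pos: [0.639, 0.0218, 0.0351]
tcp_rot: [[0.994, -0.11, -0.005], [-0.11, -0.994, 0.0], [-0.005, 0.0, -1.0]]
contact_force: [-6.4, 3.9, 3.7]
width: 0.001
grip_force: 3.4
```

Emit:
{"name": "servo_tool", "arguments": {"commands": [[[0,0,0,0.1,0,0,1],[0,0,0,0,0,0,1]]]}}

```text
time: 28.88
tcp_pos: [0.639, 0.0218, 0.0351]
tcp_rot: [[0.994, -0.11, -0.006], [-0.11, -0.994, 0.0], [-0.006, 0.0, -1.0]]
contact_force: [-8.8, 4.1, 5.7]
width: 0.006
grip_force: 4.4
```

```bash
python3 plan.py .64 .022 .036 -6.3
```

```text
t 28.875 p [0.639  0.0218 0.0351] F [-8.77  4.09  5.68] w 0.006 grip 4.4 yaw -6.3
turn [ 0.02  0.37 -0.  ] then shift cm [ 0.09 -0.03 -0.09] unturned shift [ 0.09 -0.03 -0.09]
```

Hard stop reached: no motion while the force rises. Back straight off, rise, and check everything.

Emit:
{"name": "servo_tool", "arguments": {"commands": [[[0,0,0,-0.3,0,0,1],[0,0,0,-0.5,0,0,1],[0,0,0,-1.5,0,0,1],[0,0,0,-3,0,0,1],[0,0,0,-3,0,0,1]]]}}

```text
time: 29.5
tcp_pos: [0.5598, 0.0295, 0.0356]
tcp_rot: [[0.994, -0.111, 0.002], [-0.111, -0.994, -0.001], [0.002, 0.001, -1.0]]
contact_force: [0.2, -0.0, -0.1]
width: 0.003
grip_force: 0.0
```

Emit:
{"name": "servo_tool", "arguments": {"commands": [[[0,0,0,-2,0,-3,1],[0,0,0,-2,0,-3,1],[0,0,0,-1,0,-3,1],[0,0,0,0,0,-3,1],[0,0,0,0,0,0,1]]]}}

```text
time: 30.12
tcp_pos: [0.5125, 0.0353, 0.1578]
tcp_rot: [[0.994, -0.111, 0.006], [-0.111, -0.994, -0.0], [0.006, -0.001, -1.0]]
contact_force: [-0.4, 0.6, 0.1]
width: 0.004
grip_force: 0.0
```

```bash
python3 plan.py .64 .022 .036 -6.3
python3 - <<'E'
from h import *
s=snap('side'); w=heightmap(s)
a=np.radians(-6.3); X=np.array([np.cos(a),np.sin(a)])
u=(w[...,:2]-[.593,.0283])@X*1000; v=(w[...,:2]-[.593,.0283])@np.array([-X[1],X[0]])*1000
m=(w[...,2]>.03)&(w[...,2]<.07)&(u<100)&(u>75)&(abs(v)<80); print('panel face u',np.percentile(u[m],[5,50,95]),m.sum())
cv2.imwrite('pics/e1.png',s['frame'][:,:,::-1])
E
```

```text
t 30.125 p [0.5125 0.0353 0.1578] F [-0.39  0.6   0.14] w 0.004 grip 0.0 yaw -6.38
turn [-0.04 -0.35 -0.08] then shift cm [12.82 -0.08 12.18] unturned shift [12.74 -0.09 12.25]
panel face u [83.71682431 86.87874924 89.51954448] 268
```

View pics/e1.png

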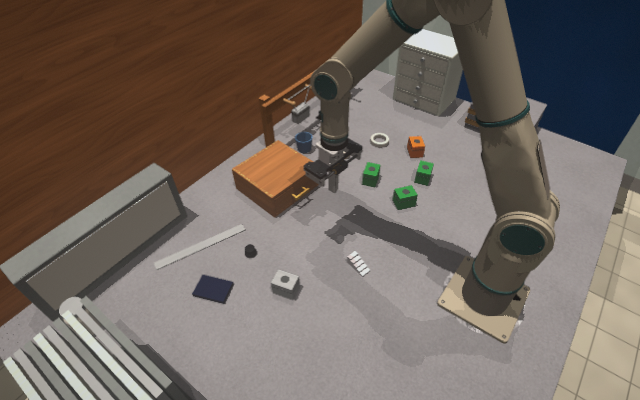

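The picture shows the drawer shut flush (pull at (300,195)), the lighter tin standing at (286,284), and the other things where they were.

```bash
python3 -c "
from workcell import robot
print(robot.close_job())"
```

```text
the job is handed in; nothing more can be done
None
```

The right tin was the heavier (about 5.0 N against 2.3 N). It is seated in the drawer's bay with the drawer pushed to its stop, the left tin is back within about 2 mm of where it stood, and I handed the job in at 30 s.

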